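Prise open the drum module's battery cover

TASK

Pick up the wood-handled scraper from its rubber mat, slip its blade under the front lip of the battery cover on the tilted drum module, and lever the cover up and swing it back until it stands close to upright, touching the cover with nothing but the scraper. Then lay the scraper back down flat, all of it on the mat, without dropping or throwing it. Leave the pedal, the tape roll and the mug where they are.

Things in the scene. Friction and masses are not known exactly. Their poses are not given: they have to be found in the camera images.
- module: Grey drum sound module, fixed, on a black tube stand. Origin on the table under the case's middle; x from its low front to its high back, z up. The case is a box 184 x 212 x 45 mm whose top slopes up 20 deg towards +x; nothing stands in front of it. Small knobs (10 mm high) at y +-79 mm.
- case_top (a point): Origin of the SLOPE FRAME: middle of the case's top face, 160 mm above the module's origin. x' runs up the slope (cos 20, 0, sin 20 in module axes), y' is module y, z' is square out of the top face (the point's own axes are the module's). The case spans x' -90 to +90 mm, z' -45 to 0.
- pry_gap (a point): Middle of the gap's mouth under the cover's lip: x' -50, z' -5 mm. In front of the cover is a recess 54 mm wide (y' +-27; the case's top at z' 0 either side), open to the case's front edge: x' -90 to -35, floor at z' -10, ending at the compartment's front wall at x' -35. The lip overhangs it by 15 mm, so a blade can go 15 mm in under it; the gap is 10 mm high (z' -10 to 0).
- cover (a joint): Black battery cover, plate 110 x 110 x 5 mm, 100 g, on the case's top: underside z' 0, x' -50 (lip) to +60 (hinge), y' +-55. Value in rad: 0 shut (starts at 0 to 0.03), grows as the lip swings up and back; 1.92 upright, stop 1.95. Stiff hinge (0.18 N m, 2 to 3 N at the lip): it stays at any angle.
- cover_lip (a point): Middle of the cover's front edge, on its underside, 110 mm from the hinge; moves with the cover. Axes of the cover: x from the lip to the hinge, z out of the upper face.
- cover_hinge (a point): Middle of the hinge axis (x' +60, z' 0), fixed to the module; its axes are the module's. The hinge axis is parallel to module y.
- scraper: Scraper, 120 g, straight, 200 mm long. Origin under the front end of the handle, on its underside; x points to the blade tip, z up as it lies. Light wooden handle x -100..0 mm, 24 wide (y), 24 high (z 0..24). Steel blade x 0..100, 22 wide, 3 thick, centred at z 12; square end.
- scraper_grip (a point): Point to grip: on the handle's axis, 40 mm behind its front end, 12 mm above its underside. The blade tip is 140 mm ahead of it.
- scraper_tip (a point): Middle of the blade's square end.
- scraper_butt (a point): Middle of the handle's rear end.
- mat: Black rubber mat 250 (x) x 130 (y) x 4 mm, fixed to the table, left or right of the module; origin under its centre, the top is at 4 mm. The scraper starts lying on it, blade towards about mat +x.
- stompbox: Bystander: aluminium effects pedal 120 x 72 x 36 mm with low knobs, loose; origin at the underside's centre.
- taperoll: Bystander: roll of grey tape lying flat, 110 mm across, 48 high, loose; origin at the underside's centre.
- mug: Bystander: white mug, 80 mm across, 90 high, handle on its +y, loose; origin at the underside's centre.
Mind the look-alikes: they are no part of the job. Of the things like the scraper, leave any that is green or pink; of the rest the larger one is meant.

How it is judged:
On the way, in this order (a step that is already met when the one before it is completed fails the run):
1. the cover is prised up from its seat, with the scraper's blade against it (value of joint cover between 0.12 and 1.2 rad and contact force between scraper and cover above 0.2 N), for 0.05 s.
2. the cover is swung well back (value of joint cover above 1.3 rad), for 0.2 s.
At the end, for the whole second after the job is handed in: The cover stays open by more than 1.3 rad (1.92 is upright) and is still; the scraper lies at rest, flat, with both its blade tip and its handle end over the mat (to 5 mm beyond its edges) (value of joint cover above 1.3 rad and velocity of joint cover between -0.1 and 0.1 rad/s and linear speed of scraper below 0.03 m/s and angular speed of scraper below 0.2 rad/s and x of scraper_tip in the frame of mat between -0.13 and 0.13 m and y of scraper_tip in the frame of mat between -0.07 and 0.07 m and z of each of scraper_tip, scraper_butt in the frame of mat below 0.026 m and x of scraper_butt in the frame of mat between -0.13 and 0.13 m and y of scraper_butt in the frame of mat between -0.07 and 0.07 m); the robot touches nothing.
It fails at once if the gripper or arm touches the cover (over 1 N) (contact force between any of the fingers, the arm and cover above 1 N).
It fails at once if the scraper is dropped or thrown (over 0.7 m/s out of the fingers) (contact force between the fingers and scraper below 0.01 N and linear speed of scraper above 0.7 m/s).
It fails at once if a bystander is moved by more than 20 mm (distance of any of stompbox, taperoll, mug from where it was at the start of the episode above 0.02 m).
It also fails if it takes over 58 s, if anything falls off the work surface, if the arm or the gripper's body presses on something with over 40 N, if the wrist force passes 120 N, or if a joint passes its speed limit or range.

ROBOT

A 7-joint arm with a two-finger parallel gripper is mounted at the origin on the work surface. World frame = base frame: x ahead of the robot, y to its left, z up, the work surface at z = 0. Lengths are in m, angles in rad, forces in N, time in s.
With the tool pointing down it reaches from about 0.425 to 0.875 m from the base axis. Payload 4.7 kg.
Tool frame: the origin (TCP) lies midway between the tips of the shut fingers; the grasp point (between the pads) lies 19 mm behind it; z points along the fingers, y is the line along which they close (so a half turn about z gives the same grasp; the last joint's range is limited). The gripper opens to 87 mm and grips with 3 to 60 N. Pads are 19 mm wide; open, the fingers measure 117 mm over their backs; the gripper's body (75 mm by 190 mm) begins 51 mm behind the grasp point.
Start: joints at [1.152, 0.321, -0.07, 1.45, 0.023, 1.371, -0.057], TCP at [0.273, -0.59, 0.223] pointing down, gripper open.
Joint ranges: [-2.86, 2.86], [-0.3, 2.09], [-1.38, 1.24], [0.06, 2.45], [-1.56, 4.7], [0.09, 2.05], [-2.69, 2.69]. Speed limits (rad/s): [2.57, 2.57, 3.14, 3.14, 3.14, 3.14, 3.14].

INTERFACE

Orientations are given as a rotation vector (axis times angle).
In Python, from bench import ctrl gives the robot as it stands. The module is installed in compiled form; this text tells all that it offers.
- The arm moves only by the tool carry_out, never from a script. Its argument "steps" is a list of rows, each a list of 7 numbers: the turn, a rotation vector about the world's x, y, z in degrees, then the shift along the world's x, y, z in cm, then the opening, from 0 (shut) to 1 (fully open). A call has 1 to 12 rows; each row is the pose to reach, as a shift and turn from the pose commanded when the call began; what a row does not reach only later rows make up. A row lasts 1/10 s, in which the tool goes at most 50 mm and 8.59 degrees, less where a joint would pass 70% of its speed; a pose out of reach is approached as far as the arm can. A call with a gripper value outside its range is refused whole. The fingers move at their own pace and stop on an object; "squeeze" is the grip in N (left out, the last holds). Time passes only in rows, so rows that repeat a pose let the fingers close. It gives the time, the measured TCP pose, the force, the opening and the grip force at its end, in the units of the state.
- ctrl.get_state(): the state, without advancing time (a new reading comes with each control period).
- ctrl.get_image(name): name is "side" or "top" or "wrist"; returns a dict with "pixels" (384x512x3 uint8, red, green, blue), "camera_matrix" (3x3 intrinsics, pixels), "k1" (the pictures are not rectified: a ray, as slopes to the right and down, at radius r is drawn at 1 + k1 r^2 times it, then the intrinsics apply), "cam_to_world" (4x4, takes a point from camera to world coordinates); the wrist camera has in their place "T_tool_cam" (4x4, takes a point from camera to tool coordinates, whose origin is the TCP and whose axes are the flange's). Camera axes: x right, y down, z forward; pixel columns grow to the right and rows downward; lengths in m; the calibration is good to about 2 mm. A picture is of the moment at which its call begins: read the wrist's pose just before it. There is no depth.
- ctrl.close_job(): hands the job in; it is judged then, once.
The state is a dict: "time": time; "joint_positions": joint angles; "qd": joint speeds; "joint_torque": joint torques, N m; "position": TCP position; "tool_rot": TCP orientation; "ft_force": force on the tool from outside, world axes, zero at the start; "torque": the same for the moment, N m; "grip_width": opening from 0.0 (shut) to 1.0 (fully open); "grip_force": force on a finger pad.
Only numpy, scipy, OpenCV 4.12 (cv2) and the standard library are available. Lean on these libraries where they do the work, as an engineer would, in place of code of your own. Each camera call takes 0.05 s, during which the arm holds its last target. There are 200 camera calls.

## Working session

There is one attempt and no reset: what is moved stays moved. The work goes in short steps, Python scripts to look and compute and a tool call to move; the robot and the scene stay as the last step left them, time stands still between calls to the robot, and variables do not carry over. Pictures are saved under pics/ and viewed, at most 10 in all, crops included, and the job is handed in when it is done.

Besides the shell and the picture viewer there is one more tool, called after "Request:" as a command line: name --pt "numbers of a row" for each row, then --argument value for the rest. carry_out: Moves the arm, as the interface text tells. Its arguments: {"type":"object","properties":{"steps":{"type":"array","items":{"type":"array","items":{"type":"number"}}},"squeeze":{"type":"number"}},"required":["steps"]}

```bash
mkdir -p pics; cat > h.py <<'E'
import numpy as np, cv2
from scipy.spatial.transform import Rotation as R
from bench import ctrl
def snap(n,f):
    im=ctrl.get_image(n); cv2.imwrite(f,im["pixels"][:,:,::-1]); 
    np.savez(f[:-4]+'.npz',**{k:np.array(v) for k,v in im.items()}); return im
def load(f): return dict(np.load(f))
def ray(im,uv):
    K=im["camera_matrix"];k=float(im["k1"])
    d=np.array([(uv[0]-K[0,2])/K[0,0],(uv[1]-K[1,2])/K[1,1]]);s=d.copy()
    for _ in range(30): s=d/(1+k*(s@s))
    T=im["cam_to_world"]; return T[:3,3],T[:3,:3]@np.array([s[0],s[1],1])
def atz(im,uv,z):
    o,d=ray(im,uv); return o+d*(z-o[2])/d[2]
def proj(im,P):
    T=np.linalg.inv(im["cam_to_world"]);K=im["camera_matrix"];k=float(im["k1"])
    p=np.atleast_2d(P)@T[:3,:3].T+T[:3,3]; s=p[:,:2]/p[:,2:]
    s=s*(1+k*(s**2).sum(1,keepdims=True)); return s*[K[0,0],K[1,1]]+[K[0,2],K[1,2]]
E
python3 - <<'E'
from h import *
a=snap("top","pics/top.png");b=snap("side","pics/side.png")
for i in(a,b): print(i["camera_matrix"],i["k1"],i["cam_to_world"])
s=ctrl.get_state();print(s["position"],s["tool_rot"],s["time"])
E
```

```text
[[387.72050531   0.         253.34349448]
 [  0.         387.72050531 192.63141008]
 [  0.           0.           1.        ]] -0.12586836145084052 [[ 0.01091704 -0.98282284  0.18422834  0.25299944]
 [-0.99991378 -0.00938525  0.00918459 -0.0793541 ]
 [-0.0072978  -0.18431273 -0.98284056  1.30155251]
 [ 0.          0.          0.          1.        ]]
[[397.14673265   0.         250.06549629]
 [  0.         397.14673265 196.57415574]
 [  0.           0.           1.        ]] -0.07708407148435277 [[ 7.92150923e-01 -4.13818745e-01  4.48610033e-01 -1.10533379e-01]
 [-6.10325169e-01 -5.36714631e-01  5.82615304e-01 -8.58355651e-01]
 [-3.21565583e-04 -7.35317245e-01 -6.77722986e-01  9.98479891e-01]
 [ 0.00000000e+00  0.00000000e+00  0.00000000e+00  1.00000000e+00]]
[ 0.27237328 -0.58965841  0.22157652] [-3.06671597e+00 -6.74281962e-01  7.46590698e-04] 0.1
```

View pics/top.png

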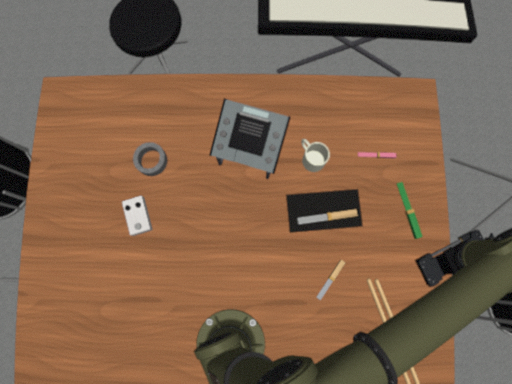

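View pics/side.png

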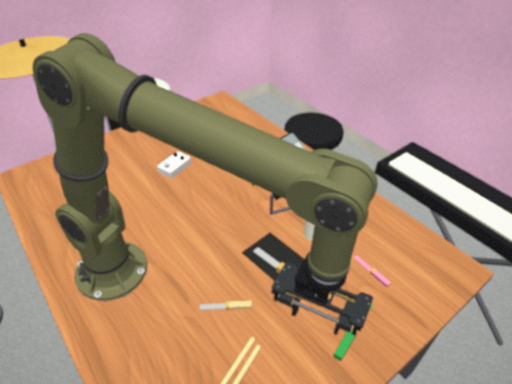

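Top view candidates for the scraper: wood on the mat (327,216), small wood at (331,280), green (409,210), pink (377,155). I choose the one on the mat, since it is the larger wooden one. The module is at (250,137), the mug at (315,156), the tape at (150,158) and the pedal at (136,215). Next is a close crop.

```bash
python3 - <<'E'
import cv2
i=cv2.imread("pics/top.png")[85:245,200:380]
cv2.imwrite("pics/crop.png",cv2.resize(i,None,fx=3.7,fy=3.7,interpolation=cv2.INTER_CUBIC))
E
```

```text
(no output)
```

View pics/crop.png

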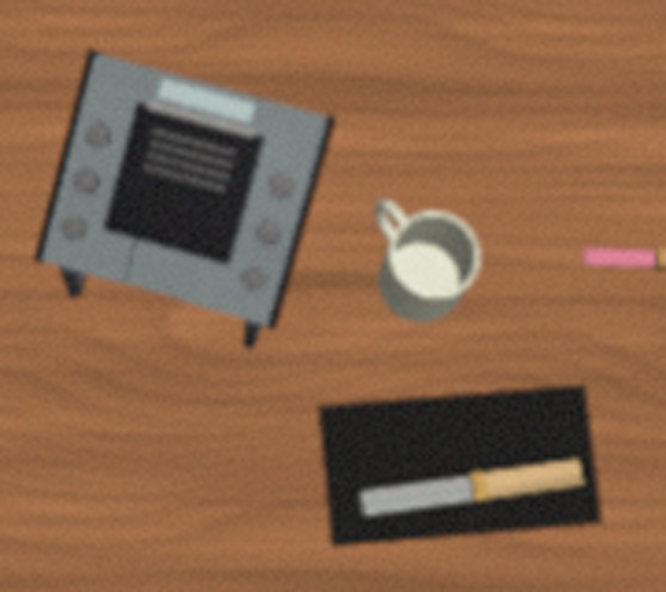

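The crop shows the scraper on the mat, with its blade tip at (361,503) and butt at (583,471) in crop pixels. The module's top-face corners and the cover's lip line are clear. I'll fit poses to these.

```bash
cat > fit.py <<'E'
from h import *
from scipy.optimize import least_squares
im=load("pics/top.npz")
c=lambda L:(np.array(L,float)+.5)/3.7-.5+[200,85]
def fit(local,px,x0):
    px=c(px)
    def pose(p): 
        cs,sn=np.cos(p[2]),np.sin(p[2]); l=np.array(local)
        return np.c_[p[0]+cs*l[:,0]-sn*l[:,1],p[1]+sn*l[:,0]+cs*l[:,1],l[:,2]]
    r=least_squares(lambda p:(proj(im,pose(p))-px).ravel(),x0)
    return r.x,r.fun.round(2)
C,S=np.cos(np.radians(20)),np.sin(np.radians(20))
sl=lambda x,y,z:[x*C-z*S,y,.16+x*S+z*C]
mod=fit([sl(.092,.106,0),sl(.092,-.106,0),sl(-.092,-.106,0),sl(-.092,.106,0),sl(-.05,.055,.005),sl(-.05,-.055,.005)],
 [(93,52),(332,118),(272,327),(38,260),(107,228),(230,263)],[.7,-.05,0])
mat=fit([(.125,.065,.004),(-.125,.065,.004),(-.125,-.065,.004),(.125,-.065,.004)],[(333,545),(600,521),(584,387),(320,407)],[.5,-.2,1.6])
scr=fit([(.1,.011,.0175),(.1,-.011,.0175),(-.1,.012,.028),(-.1,-.012,.028),(0,.012,.028),(0,-.012,.028)],[(363,516),(360,490),(585,486),(582,459),(474,501),(471,473)],[.5,-.2,1.6])
E
python3 - <<'E'
from fit import *
for n,r in zip("mod mat scr".split(),(mod,mat,scr)): print(n,r[0],np.degrees(r[0][2]),r[1])
for uv,z in (((420,250),.09),((74,295),0),((420,310),0)): print(atz(im,c([uv])[0],z))
s=ctrl.get_state();print(R.from_rotvec(s["tool_rot"]).as_matrix().round(3))
print(np.round(s['joint_positions'],3))
w=snap("wrist","pics/w0.png");print(w["T_tool_cam"])
E
```

```text
mod [ 0.64581386 -0.05389231 -0.27949736] -16.014019089896966 [-0.58 -1.06  1.2  -0.62  0.85  0.64 -0.71  0.12 -0.77  0.29 -0.03  0.51]
mat [ 0.43814926 -0.30730837  1.66041998] 95.13505684586326 [-0.46  0.39  0.73  0.66  0.3  -0.72 -0.54 -0.4 ]
scr [ 0.41431318 -0.31452499  1.70724454] 97.81790652128335 [ 0.25 -0.34  0.11  0.17 -0.23 -0.04 -0.63  0.19  0.4  -0.2   0.08  0.24]
[ 0.61577985 -0.26114861  0.09      ]
[0.59566554 0.05089417 0.        ]
[ 0.58428369 -0.27343912  0.        ]
[[ 0.908  0.419 -0.001]
 [ 0.419 -0.908  0.001]
 [-0.    -0.002 -1.   ]]
[ 1.152  0.322 -0.07   1.452  0.023  1.371 -0.057]
[[ 7.72338762e-04 -9.54781056e-01 -2.97308828e-01  8.31171208e-02]
 [ 9.99999659e-01  6.50611089e-04  5.08385027e-04 -4.13107080e-04]
 [-2.91963972e-04 -2.97309120e-01  9.54781233e-01 -1.61982407e-01]
 [ 0.00000000e+00  0.00000000e+00  0.00000000e+00  1.00000000e+00]]
```

```bash
cat >> h.py <<'E'
def goal(pos,Rm):
    s=ctrl.get_state(); r=R.from_matrix(Rm)*R.from_rotvec(s["tool_rot"]).inv()
    print("turn",np.degrees(r.as_rotvec()).round(2),"shift cm",((np.array(pos)-s["position"])*100).round(2),"t",s["time"])
def tool(yaw,tilt):   # x axis heading yaw, pitched down by tilt (deg)
    y,t=np.radians([yaw,tilt]);b=np.array([np.cos(y),np.sin(y),0]);u=np.array([0,0,1.])
    X=b*np.cos(t)-u*np.sin(t);Z=-b*np.sin(t)-u*np.cos(t);return np.c_[X,np.cross(Z,X),Z]
def wcam(im,s):
    T=np.eye(4);T[:3,:3]=R.from_rotvec(s["tool_rot"]).as_matrix();T[:3,3]=s["position"]
    return dict(im,cam_to_world=T@im["T_tool_cam"])
E
python3 - <<'E'
from h import *
goal([.418,-.341,.15],tool(97.8,20))
E
```

```text
turn [-18.81  10.2   72.23] shift cm [14.56 24.87 -7.17] t 0.15
```

Request:
carry_out --pt "-18.8 10.2 72.2 14.6 24.9 -7.2 0.7" --pt "-18.8 10.2 72.2 14.6 24.9 -7.2 0.7" --pt "-18.8 10.2 72.2 14.6 24.9 -7.2 0.7" --pt "-18.8 10.2 72.2 14.6 24.9 -7.2 0.7" --pt "-18.8 10.2 72.2 14.6 24.9 -7.2 0.7" --pt "-18.8 10.2 72.2 14.6 24.9 -7.2 0.7" --pt "-18.8 10.2 72.2 14.6 24.9 -7.2 0.7" --pt "-18.8 10.2 72.2 14.6 24.9 -7.2 0.7" --pt "-18.8 10.2 72.2 14.6 24.9 -7.2 0.7" --pt "-18.8 10.2 72.2 14.6 24.9 -7.2 0.7" --pt "-18.8 10.2 72.2 14.6 24.9 -7.2 0.7" --pt "-18.8 10.2 72.2 14.6 24.9 -7.2 0.7"

```text
time: 1.35
position: [0.4187, -0.3415, 0.1508]
tool_rot: [1.883, 2.152, -0.329]
ft_force: [-0.1, -1.0, 0.7]
grip_width: 0.696
grip_force: 0.0
```

```bash
python3 - <<'E'
from h import *
s=ctrl.get_state();w=wcam(snap("wrist","pics/w1.png"),s);print(s["time"],s["joint_positions"])
goal([.418,-.341,.15],tool(97.8,20))
from fit import scr
x,y,a=scr[0];P=[[x+np.cos(a)*l-np.sin(a)*m,y+np.sin(a)*l+np.cos(a)*m,z] for l,m,z in [(.1,.011,.0175),(.1,-.011,.0175),(-.1,.012,.028),(-.1,-.012,.028),(0,.012,.028),(0,-.012,.028)]]
print(proj(w,P).round(1))
np.savez("pics/w1.npz",**w)
E
```

```text
1.35 [ 0.82457504 -0.00533029 -0.38367861  2.01916808  0.35328697  0.96098819
  0.39440299]
turn [-0.05  0.12  0.12] shift cm [-0.08  0.05 -0.07] t 1.4
[[239.2  -8.5]
 [268.8  -8.6]
 [245.  207.7]
 [265.9 207.6]
 [242.  125.2]
 [267.8 125.1]]
```

View pics/w1.png

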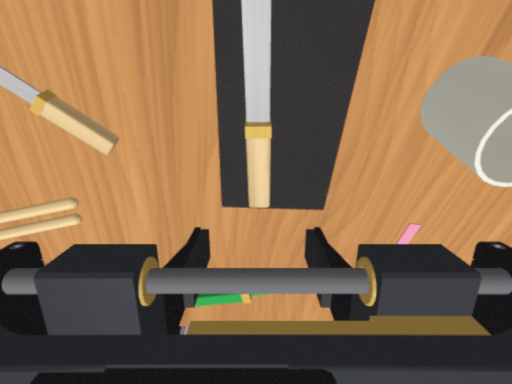

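The wrist view shows the wooden scraper centred between the fingers: handle (248–270, 207) to (245–272, 125), about 1 mm from the prediction. I'll descend and grip.

Request:
carry_out --pt "0 0 0 0 0 -5 0.7" --pt "0 0 0 0 0 -9 0.7" --pt "0 0 0 0 0 -12 0.7" --pt "0 0 0 0 0 -13 0.7" --pt "0 0 0 0 0 -14 0.7" --pt "0 0 0 0 0 -14 0.7" --pt "0 0 0 0 0 -14 0.4" --pt "0 0 0 0 0 -14 0.2" --pt "0 0 0 0 0 -14 0.1" --pt "0 0 0 0 0 -14 0" --pt "0 0 0 0 0 -14 0" --pt "0 0 0 0 0 -14 0" --squeeze 55

```text
time: 2.6
position: [0.419, -0.3412, 0.011]
tool_rot: [1.879, 2.154, -0.329]
ft_force: [-0.3, 0.8, 1.3]
grip_width: 0.274
grip_force: 54.9
```

Request:
carry_out --pt "0 0 0 0 0 0 0" --pt "0 0 0 0 0 0 0" --pt "0 0 0 0 0 2 0" --pt "0 0 0 0 0 5 0" --pt "0 0 0 0 0 10 0" --pt "0 0 0 0 0 14 0" --pt "0 0 0 0 0 14 0"

```text
time: 3.3
position: [0.422, -0.343, 0.157]
tool_rot: [1.875, 2.145, -0.327]
ft_force: [0.0, -0.3, -1.6]
grip_width: 0.274
grip_force: 54.9
```

```bash
python3 - <<'E'
from h import *
goal([.456,0,.19],tool(-16,0))
E
```

```text
turn [  16.29  -17.85 -112.32] shift cm [ 3.4 34.3  3.3] t 3.3
```

Request:
carry_out --pt "1.5 -1.6 -10 0 2 2 0" --pt "2.7 -3 -18.7 0.5 4 3.3 0" --pt "4 -4.2 -26.7 1 7 3.3 0" --pt "5 -5.5 -34.7 1.2 10 3.3 0" --pt "6 -6.8 -42.7 1.5 13 3.3 0" --pt "7.3 -8 -50.7 1.8 16 3.3 0" --pt "8.5 -9.3 -58.7 2 19 3.3 0" --pt "9.7 -10.6 -66.7 2.3 22 3.3 0" --pt "10.9 -11.9 -74.7 2.6 25 3.3 0" --pt "12 -13.1 -82.7 2.8 28 3.3 0" --pt "13.2 -14.4 -90.7 3 31 3.3 0" --pt "14.3 -15.7 -98.7 3.4 33 3.3 0"

```text
time: 4.5
position: [0.4516, -0.0089, 0.1822]
tool_rot: [3.11, -0.067, -0.042]
ft_force: [-0.1, -0.6, -2.0]
grip_width: 0.271
grip_force: 54.9
```

```bash
python3 - <<'E'
from h import *
goal([.456,0,.19],tool(-16,0))
E
```

```text
turn [  1.52  -1.77 -13.53] shift cm [0.44 0.89 0.78] t 4.5
```

Request:
carry_out --pt "1.2 -1.6 -8 0 0.8 0 0" --pt "1.5 -1.8 -13.5 0 1 0 0" --pt "1.5 -1.8 -13.5 0 1 0 0" --pt "1.5 -1.8 -13.5 0 1 0 0" --pt "1.5 -1.8 -13.5 0 1 0 0"

```text
time: 5.0
position: [0.4523, -0.0013, 0.1831]
tool_rot: [3.11, -0.428, 0.002]
ft_force: [1.1, 0.7, -1.3]
grip_width: 0.271
grip_force: 54.9
```

```bash
python3 - <<'E'
from h import *
from fit import mod,C,S
goal([.456,0,.19],tool(-16,0))
s=ctrl.get_state();w=wcam(snap("wrist","pics/w2.png"),s);np.savez("pics/w2.npz",**w);snap("side","pics/s2.png");print(s["joint_positions"])
T=w["cam_to_world"]
# predicted tip and cover corners
Rm=R.from_rotvec(s["tool_rot"]).as_matrix();tip=s["position"]+Rm@[.1177,0,-.0482];print("tip",tip,proj(w,tip).round(1))
def slope(q,m=mod[0]):
    x,y,z=q;X,Z=x*C-z*S,.16+x*S+z*C;c,n=np.cos(m[2]),np.sin(m[2]);return [m[0]+c*X-n*y,m[1]+n*X+c*y,Z]
print(proj(w,[slope(q) for q in [(-.05,.055,.005),(-.05,-.055,.005),(-.09,.106,0),(-.09,-.106,0),(-.09,.027,0),(-.09,-.027,0)]]).round(1))
i=cv2.imread("pics/w2.png");cv2.imwrite("pics/w2b.png",cv2.resize(i,None,fx=1.5,fy=1.5))
E
```

```text
turn [ 0.15  0.05 -0.34] shift cm [0.37 0.13 0.69] t 5.0
[ 0.63165753 -0.06592428 -0.65662334  1.95064004 -0.03975874  1.24263368
 -1.8552594 ]
tip [ 0.5656133  -0.03294925  0.23143526] [[259.5   3. ]]
[[163.3 -14. ]
 [347.2 -12.4]
 [103.2  56.9]
 [406.5  59.3]
 [216.6  58. ]
 [293.7  58.7]]
```

View pics/w2b.png

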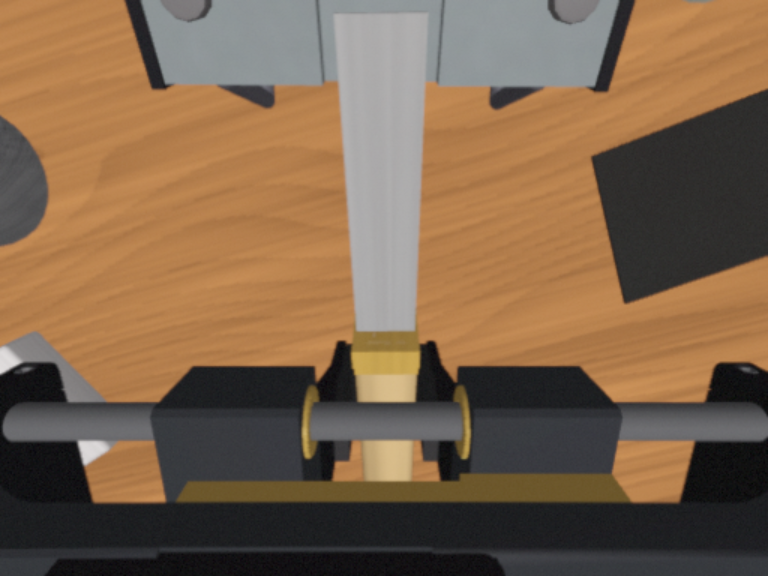

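```bash
cat > scr.py <<'E'
from h import *
from scipy.optimize import least_squares
def fits(f,px,sc):
    w=load(f);w["cam_to_world"]=w["T_tool_cam"]
    L=np.array([(.1,.011,.0015),(.1,-.011,.0015),(0,.011,.0015),(0,-.011,.0015),(0,.012,.012),(0,-.012,.012)])
    px=(np.array(px)+.5)/sc-.5
    def P(p,L=L): # p: tip x,z,y ; pitch deg up, yaw deg
        Rm=R.from_euler('zy',[p[4],p[3]],degrees=True).as_matrix()@np.diag([1,-1,-1])
        return np.array(p)[[0,2,1]]+(L-[.1,0,0])@Rm.T
    r=least_squares(lambda p:(proj(w,P(p))-px).ravel(),[.1177,-.0482,0,20,0]);return r.x,r.fun.round(1)
E
python3 - <<'E'
from scr import *
print(load("pics/w2.npz")["camera_matrix"][0])
print(*fits("pics/w2.npz",[(336,13),(428,13),(357,333),(416,333),(352,345),(420,345)],1.5))
E
```

```text
[279.90200649   0.         257.04646193]
[ 1.18735852e-01 -3.90567138e-02 -1.81542086e-03  1.53670133e+01
 -6.41777711e-01] [ 1.4  0.2 -1.3 -0.5  0.1 -1.8 -0.6 -2.1  0.5  2.2 -0.2  1.9]
```

```bash
python3 - <<'E'
from scr import *
i=load("pics/s2.npz")
for z in(-.0482,-.039):
    s=ctrl.get_state();Rm=R.from_rotvec(s["tool_rot"]).as_matrix();print(proj(i,s["position"]+Rm@[.1185,-.0018,z]))
p=proj(i,s["position"]+Rm@[.1185,0,-.04])[0].astype(int);print(p)
I=cv2.imread("pics/s2.png");x0,y0=max(p[0]-70,0),max(p[1]-45,0);print(x0,y0)
cv2.imwrite("pics/s2c.png",cv2.resize(I[y0:y0+95,x0:x0+130],None,fx=6,fy=6,interpolation=cv2.INTER_CUBIC))
E
```

```text
[[259.87676571 147.82356063]]
[[259.83949808 150.09812327]]
[260 150]
190 105
```

View pics/s2c.png

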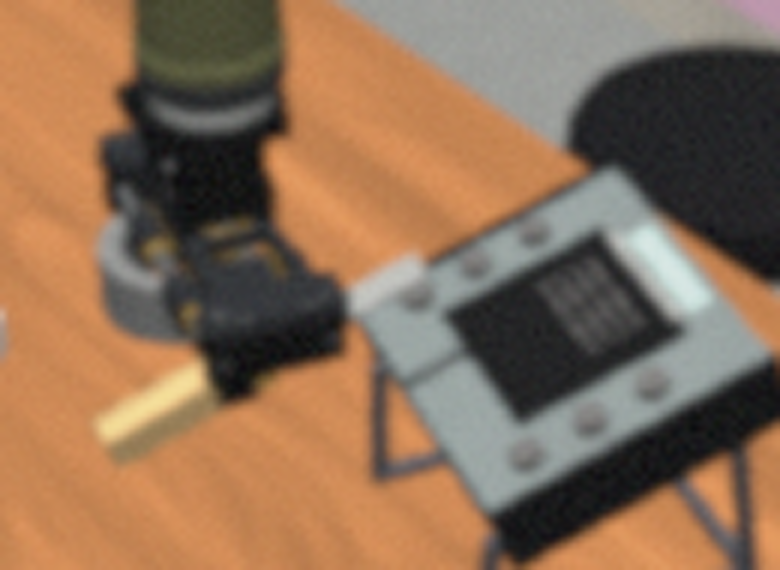

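```bash
python3 - <<'E'
from scr import *
w=load("pics/w2.npz");w["cam_to_world"]=w["T_tool_cam"];i=load("pics/s2.npz");s=ctrl.get_state();Rt=R.from_rotvec(s["tool_rot"]).as_matrix()
L=np.array([(.1,.011,.0015),(.1,-.011,.0015),(0,.011,.0015),(0,-.011,.0015),(0,.012,.012),(0,-.012,.012)])
px=(np.array([(336,13),(428,13),(357,333),(416,333),(352,345),(420,345)])+.5)/1.5-.5
sp=np.array([(423,262),(107,441)])/6+[190,105]
def P(p,L):
    Rm=R.from_euler('zy',[p[4],p[3]],degrees=True).as_matrix()@np.diag([1,-1,-1])
    return np.array(p)[[0,2,1]]+(L-[.1,0,0])@Rm.T
def res(p,k):
    a=proj(w,P(p,L))-px; b=(proj(i,s["position"]+P(p,np.array([[.1,0,0],[-.1,0,0]]))@Rt.T)-sp)
    return np.r_[a.ravel(),b.ravel()*3]
for pit in(14,16,18,20,22):
    r=least_squares(lambda q:res(np.r_[q[:3],pit,q[3]],0),[.1177,-.0482,0,0]);print(pit,r.x.round(4),round(r.cost,1),r.fun.round(1))
E
```

```text
14 [ 0.1195 -0.0369 -0.0023 -1.3486] 72.0 [ 0.7  0.  -3.1 -1.6  1.4 -1.9  0.7 -2.6  1.8  1.8  1.2  1.  -1.3  5.4
 -7.  -5.5]
16 [ 0.1187 -0.0399 -0.0021 -1.1085] 45.9 [ 0.4 -0.  -1.9 -1.4  1.1 -2.2  0.3 -2.8  1.5  1.9  0.7  1.3 -1.9  3.4
 -6.1 -3.4]
18 [ 0.1178 -0.043  -0.0019 -0.8782] 30.9 [ 0.1 -0.  -0.7 -1.1  0.7 -2.6 -0.1 -3.   1.2  2.   0.3  1.6 -2.6  1.5
 -5.  -1.4]
20 [ 0.1168 -0.0461 -0.0017 -0.6588] 27.3 [-0.3  0.1  0.6 -0.8  0.4 -3.  -0.4 -3.3  0.8  2.1 -0.2  1.8 -3.3 -0.6
 -3.8  0.4]
22 [ 0.1159 -0.0494 -0.0015 -0.4513] 35.7 [-0.7  0.2  1.9 -0.4  0.1 -3.4 -0.7 -3.6  0.5  2.1 -0.5  1.9 -4.  -2.7
 -2.4  2.1]
```

```bash
cat >> h.py <<'E'
from fit import mod,C,S
_c,_n=np.cos(mod[0][2]),np.sin(mod[0][2])
A=np.array([[_c*C,-_n,-_c*S],[_n*C,_c,-_n*S],[S,0,C]])  # slope frame axes in world
O=np.array([mod[0][0],mod[0][1],.16])
TIP=np.array([.117,-.0017,-.0455])
def tipslope():
    s=ctrl.get_state();return A.T@(s["position"]+R.from_rotvec(s["tool_rot"]).as_matrix()@TIP-O)
E
sed -i 's/^from h import \*$/from h import proj,load,np/' fit.py; python3 - <<'E'
from h import *
t=tipslope();print(t.round(4));print(A.round(3))
for q in [(-.060,0,.015),(-.06,0,-.005)]: print((A@(np.array(q)-t)*100).round(2))
E
```

```text
[-0.0548 -0.0003  0.0934]
[[ 0.903  0.276 -0.329]
 [-0.259  0.961  0.094]
 [ 0.342  0.     0.94 ]]
[ 2.11 -0.58 -7.55]
[ 2.77 -0.77 -9.43]
```

Request:
carry_out --pt "0 0 0 1 -0.3 -3 0" --pt "0 0 0 1.7 -0.5 -6 0" --pt "0 0 0 2.1 -0.6 -7.5 0" --pt "0 0 0 2.1 -0.6 -7.5 0" --pt "0 0 0 2.1 -0.6 -7.5 0" --pt "0 0 0 2.1 -0.6 -7.5 0" --squeeze 60

```text
time: 5.7
position: [0.4744, -0.007, 0.1098]
tool_rot: [3.11, -0.429, 0.007]
ft_force: [0.4, 1.0, -1.4]
grip_width: 0.271
grip_force: 59.9
```

```bash
python3 - <<'E'
from h import *
t=tipslope();print(t.round(4));s=ctrl.get_state();print(s["ft_force"],s["time"])
w=wcam(snap("wrist","pics/w3.png"),s);np.savez("pics/w3.npz",**w)
print(proj(w,[O+A@q for q in [(-.05,.055,.005),(-.05,-.055,.005),(-.05,.027,0),(-.05,-.027,0),(-.09,.027,0),(-.09,-.027,0),t+[0,.011,.0015],t+[0,-.011,.0015]]]).round(1))
I=cv2.imread("pics/w3.png")[0:200,100:420];cv2.imwrite("pics/w3c.png",cv2.resize(I,None,fx=2.5,fy=2.5,interpolation=cv2.INTER_CUBIC))
E
```

```text
[-0.0587  0.0001  0.0169]
[ 0.35359958  0.99467369 -1.41208446] 5.7
[[108.  -23.8]
 [402.2 -21.5]
 [185.9 -22.7]
 [324.8 -21.6]
 [198.4  84.4]
 [311.9  85.2]
 [223.8   8. ]
 [285.7   8.4]]
```

View pics/w3c.png

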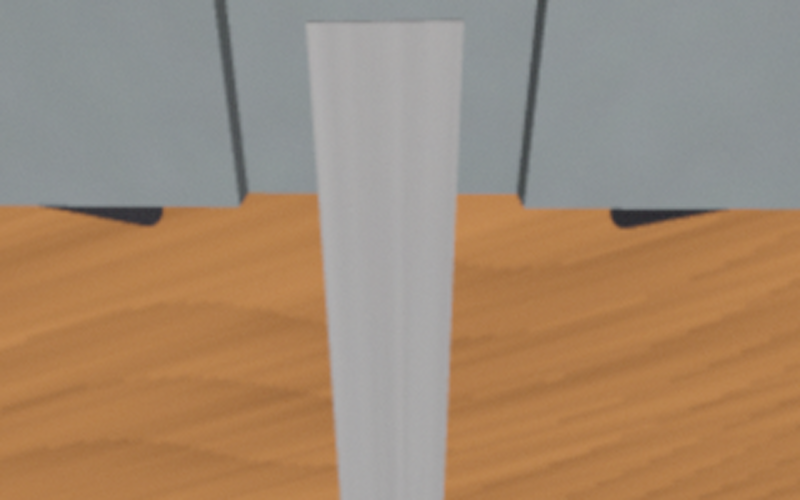

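The tip (254, 8) is centred in the recess (196.8–310, 83). The case edges match the prediction within about 0.7 mm. Now I'll lower the tip along −z' into the recess.

Request:
carry_out --pt "0 0 0 0.36 -0.1 -1.03 0" --pt "0 0 0 0.66 -0.19 -1.88 0" --pt "0 0 0 0.72 -0.21 -2.07 0" --pt "0 0 0 0.72 -0.21 -2.07 0" --pt "0 0 0 0.72 -0.21 -2.07 0"

```text
time: 6.25
position: [0.4807, -0.0091, 0.0878]
tool_rot: [3.11, -0.43, 0.003]
ft_force: [-1.0, -0.5, -1.7]
grip_width: 0.27
grip_force: 59.9
```

Request:
carry_out --pt "0 0 0 0.05 0 -0.15 0" --pt "0 0 0 0.05 0 -0.15 0" --pt "0 0 0 0.05 0 -0.15 0"

```text
time: 6.55
position: [0.4814, -0.0092, 0.0865]
tool_rot: [3.11, -0.43, 0.004]
ft_force: [0.2, -0.3, -0.8]
grip_width: 0.271
grip_force: 59.9
```

Request:
carry_out --pt "0 0 0 0.05 0 -0.15 0" --pt "0 0 0 0.05 0 -0.15 0" --pt "0 0 0 0.05 0 -0.15 0"

```text
time: 6.85
position: [0.4818, -0.0092, 0.0849]
tool_rot: [3.11, -0.43, 0.003]
ft_force: [0.1, 0.5, -1.2]
grip_width: 0.265
grip_force: 59.9
```

```bash
python3 - <<'E'
from h import *
print(tipslope().round(4));s=ctrl.get_state();print(s["ft_force"],s["torque"],s["time"])
E
```

```text
[-0.06    0.0001 -0.0094]
[ 0.12214176  0.4908631  -1.16058276] [0.07114476 0.03068081 0.01894279] 6.85
```

Request:
carry_out --pt "0 0 0 0.05 0 -0.15 0" --pt "0 0 0 0.05 0 -0.15 0" --pt "0 0 0 0.05 0 -0.15 0"

```text
time: 7.15
position: [0.4823, -0.0092, 0.0834]
tool_rot: [3.11, -0.43, 0.004]
ft_force: [0.8, 0.5, -0.2]
grip_width: 0.271
grip_force: 59.9
```

Request:
carry_out --pt "0 0 0 0.05 0 -0.15 0" --pt "0 0 0 0.05 0 -0.15 0" --pt "0 0 0 0.05 0 -0.15 0"

```text
time: 7.45
position: [0.4828, -0.0092, 0.0822]
tool_rot: [3.109, -0.43, 0.003]
ft_force: [-2.9, 0.7, 3.0]
grip_width: 0.269
grip_force: 59.9
```

```bash
python3 - <<'E'
from h import *
print(tipslope().round(4));s=ctrl.get_state();print(s["ft_force"],s["torque"],s["time"])
E
```

```text
[-0.06    0.0004 -0.0123]
[-2.91592108  0.69210872  2.99251449] [-0.04012291  0.20078034 -0.096849  ] 7.45
```

Request:
carry_out --pt "0 0 0 -0.16 0.05 0.45 0" --pt "0 0 0 -0.16 0.05 0.45 0" --pt "0 0 0 -0.16 0.05 0.45 0" --pt "0 0 0 0.29 -0.08 0.62 0" --pt "0 0 0 0.74 -0.21 0.79 0" --pt "0 0 0 0.74 -0.21 0.79 0"

```text
time: 8.05
position: [0.4913, -0.0115, 0.0901]
tool_rot: [3.11, -0.43, 0.005]
ft_force: [-0.2, -0.7, -0.9]
grip_width: 0.273
grip_force: 59.9
```

```bash
python3 - <<'E'
from h import *
print(tipslope().round(4));s=ctrl.get_state();print(s["ft_force"],s["torque"],s["time"])
E
```

```text
[-0.0489  0.0004 -0.0077]
[-0.23467494 -0.72832859 -0.90727867] [0.04576361 0.03370633 0.00010902] 8.05
```

Request:
carry_out --pt "0 0 0 0.45 -0.13 0.17 0" --pt "0 0 0 0.9 -0.26 0.34 0" --pt "0 0 0 0.9 -0.26 0.34 0" --pt "0 0 0 0.9 -0.26 0.34 0"

```text
time: 8.45
position: [0.4993, -0.0138, 0.0932]
tool_rot: [3.11, -0.43, 0.003]
ft_force: [0.2, -0.8, -1.6]
grip_width: 0.271
grip_force: 59.9
```

```bash
python3 - <<'E'
from h import *
t=tipslope();print(t.round(4));s=ctrl.get_state();print(s["ft_force"],s["torque"],s["time"])
w=wcam(snap("wrist","pics/w4.png"),s);np.savez("pics/w4.npz",**w)
I=cv2.imread("pics/w4.png")[0:200,100:420];cv2.imwrite("pics/w4c.png",cv2.resize(I,None,fx=2,fy=2,interpolation=cv2.INTER_CUBIC))
# tip path for lifting: tip top edge at radius .095 about hinge, in slope frame (computed coords), as world shifts
for th in [5,10,15,20,25,30,35,40,45,50,55,60,65,70,75,80,85,90,95,100]:
    a=np.radians(th);r=.0965; q=np.array([.06-r*np.cos(a),t[1],r*np.sin(a)])
    q+=np.array([0,0,-.0042]); print(th,(A@(q-t)*100).round(2))
E
```

```text
[-0.0401  0.0004 -0.0078]
[ 0.20301168 -0.82190562 -1.60661217] [ 0.04959125  0.06554768 -0.01607592] 8.45
5 [-0.04  0.01  1.27]
10 [-0.21  0.06  2.09]
15 [-0.32  0.09  2.92]
20 [-0.35  0.1   3.76]
25 [-0.32  0.09  4.6 ]
30 [-0.21  0.06  5.44]
35 [-0.04  0.01  6.26]
40 [ 0.21 -0.06  7.06]
45 [ 0.52 -0.15  7.84]
50 [ 0.89 -0.26  8.59]
55 [ 1.32 -0.38  9.3 ]
60 [ 1.82 -0.52  9.97]
65 [ 2.36 -0.68 10.59]
70 [ 2.96 -0.85 11.16]
75 [ 3.6  -1.03 11.67]
80 [ 4.28 -1.23 12.12]
85 [ 5.   -1.44 12.51]
90 [ 5.75 -1.65 12.83]
95 [ 6.52 -1.87 13.08]
100 [ 7.31 -2.1  13.27]
```

View pics/w4c.png

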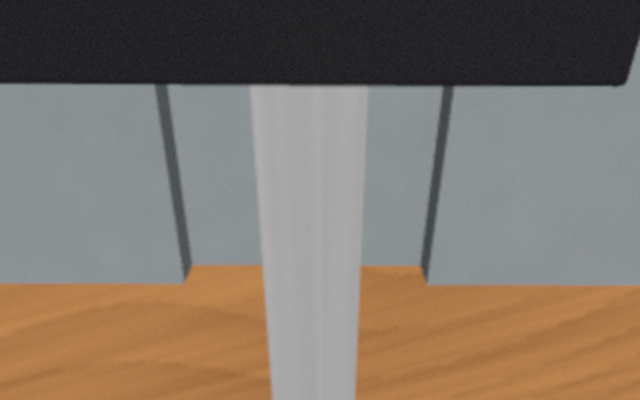

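The view shows the blade running under the black lip (lip edge at crop row 82), centred at column 310. Now I'll lift gently.

Request:
carry_out --pt "0 0 0 -0.05 0 0.5 0" --pt "0 0 0 -0.05 0 0.9 0" --pt "0 0 0 -0.05 0 1.3 0" --pt "0 0 0 -0.1 0.02 1.7 0" --pt "0 0 0 -0.15 0.04 2.1 0" --pt "0 0 0 -0.15 0.04 2.5 0" --pt "0 0 0 -0.1 0.03 3 0" --pt "0 0 0 -0.1 0.03 3 0"

```text
time: 9.3
position: [0.4988, -0.0136, 0.124]
tool_rot: [3.11, -0.43, 0.006]
ft_force: [-1.3, 0.8, -3.1]
grip_width: 0.269
grip_force: 59.9
```

```bash
python3 - <<'E'
from h import *
t=tipslope();print(t.round(4));s=ctrl.get_state();print(s["ft_force"],s["torque"],s["grip_force"],s["time"])
snap("side","pics/s5.png")
I=cv2.imread("pics/s5.png")[105:200,190:320];w=snap("wrist","pics/w5.png")["pixels"][0:200,100:420,::-1]
cv2.imwrite("pics/s5c.png",np.hstack([cv2.resize(I,(420,307)),cv2.resize(w,(380,307))]))
E
```

```text
[-0.03    0.0005  0.0216]
[-1.33163768  0.76528607 -3.11462816] [0.15731927 0.46420898 0.08232045] 59.88317695619173 9.3
```

View pics/s5c.png

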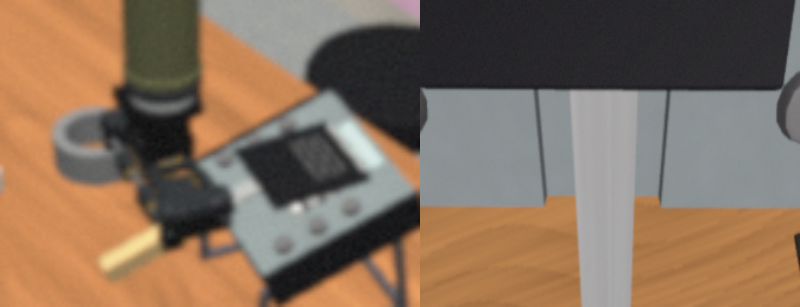

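The views show the cover lifted about 15° on the blade, with the blade still inside the lip. I'll continue along the arc.

Request:
carry_out --pt "0 0 0 0 0 0.8 0" --pt "0 0 0 0.05 0 1.6 0" --pt "0 0 0 0.15 -0.04 2.4 0" --pt "0 0 0 0.35 -0.1 3.2 0" --pt "0 0 0 0.6 -0.17 4 0" --pt "0 0 0 0.9 -0.26 4.7 0" --pt "0 0 0 1.25 -0.36 5.4 0" --pt "0 0 0 1.7 -0.49 6.1 0" --pt "0 0 0 2.2 -0.63 6.7 0" --pt "0 0 0 2.2 -0.63 6.7 0"

```text
time: 10.4
position: [0.5222, -0.0203, 0.1915]
tool_rot: [3.11, -0.43, 0.009]
ft_force: [0.2, -0.4, -2.0]
grip_width: 0.271
grip_force: 59.9
```

```bash
python3 - <<'E'
from h import *
t=tipslope();print(t.round(4));s=ctrl.get_state();print(s["ft_force"],s["torque"],s["time"],s["joint_positions"])
snap("side","pics/s6.png")
I=cv2.imread("pics/s6.png")[80:200,190:320];w=snap("wrist","pics/w6.png")["pixels"][:,:,::-1]
cv2.imwrite("pics/s6c.png",np.hstack([cv2.resize(I,(390,360)),cv2.resize(w,(410,360))]))
for th in range(45,111,5):
    a=np.radians(th);r=.088; q=np.array([.06-r*np.cos(a),t[1],r*np.sin(a)-.003]); print(th,(A@(q-t)*100).round(2))
E
```

```text
[0.0159 0.0005 0.0769]
[ 0.23175326 -0.42536162 -2.01076244] [0.0423642  0.01684791 0.00455921] 10.4 [ 0.61508684  0.10557268 -0.66452497  1.79270574  0.07148391  1.26099877
 -1.9139563 ]
45 [-1.05  0.3  -2.28]
50 [-0.71  0.2  -1.6 ]
55 [-0.32  0.09 -0.95]
60 [ 0.13 -0.04 -0.34]
65 [ 0.63 -0.18  0.22]
70 [ 1.17 -0.34  0.74]
75 [ 1.76 -0.51  1.21]
80 [ 2.38 -0.68  1.62]
85 [ 3.04 -0.87  1.97]
90 [ 3.72 -1.07  2.27]
95 [ 4.42 -1.27  2.5 ]
100 [ 5.14 -1.48  2.67]
105 [ 5.87 -1.69  2.77]
110 [ 6.61 -1.9   2.8 ]
```

View pics/s6c.png

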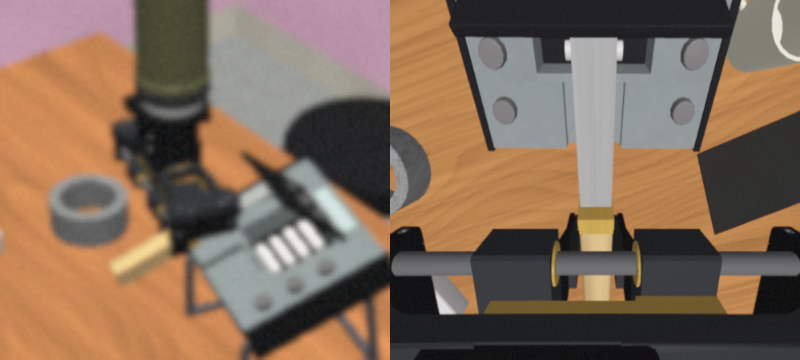

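The cover is up about 60° and holding, with the battery bay visible and the tip behind the underside. I'll keep pushing it back.

Request:
carry_out --pt "0 0 0 0.65 -0.18 0.2 0" --pt "0 0 0 1.2 -0.34 0.6 0" --pt "0 0 0 1.8 -0.51 1.0 0" --pt "0 0 0 2.4 -0.68 1.4 0" --pt "0 0 0 3.0 -0.87 1.7 0" --pt "0 0 0 3.7 -1.07 2.0 0" --pt "0 0 0 4.4 -1.27 2.2 0" --pt "0 0 0 5.1 -1.48 2.4 0" --pt "0 0 0 5.6 -1.6 2.5 0" --pt "0 0 0 5.6 -1.6 2.5 0" --pt "0 0 0 5.6 -1.6 2.5 0"

```text
time: 11.6
position: [0.5767, -0.0361, 0.2151]
tool_rot: [3.11, -0.43, 0.005]
ft_force: [0.6, 0.0, -0.7]
grip_width: 0.269
grip_force: 59.9
```

```bash
python3 - <<'E'
from h import *
t=tipslope();print(t.round(4));s=ctrl.get_state();print(s["ft_force"],s["torque"],s["time"])
snap("side","pics/s7.png")
I=cv2.imread("pics/s7.png")[60:200,190:330];w=snap("wrist","pics/w7.png")["pixels"][:,:,::-1]
cv2.imwrite("pics/s7c.png",np.hstack([cv2.resize(I,(390,390)),cv2.resize(w,(410,390))]))
E
```

```text
[0.0773 0.0003 0.0794]
[ 0.56968898  0.01849553 -0.73199529] [0.04930475 0.02147728 0.02977978] 11.6
```

View pics/s7c.png

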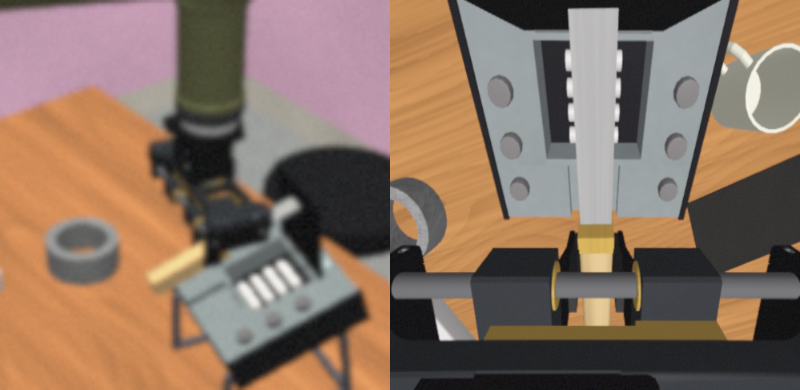

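The cover stands near upright, at about 1.78 rad from the tip position. I'll retreat straight back and then return to the mat.

Request:
carry_out --pt "0 0 0 -1.5 0.4 0 0" --pt "0 0 0 -4 1.1 0 0" --pt "0 0 0 -7 2 0 0" --pt "0 0 0 -10 2.8 0 0" --pt "0 0 0 -11 3.1 0 0" --pt "0 0 0 -11 3.1 0 0" --pt "0 0 0 -11 3.1 0 0"

```text
time: 12.4
position: [0.4672, -0.0054, 0.2157]
tool_rot: [3.109, -0.43, 0.007]
ft_force: [0.9, 1.1, -1.2]
grip_width: 0.273
grip_force: 59.9
```

```bash
python3 - <<'E'
from h import *
goal([.419,-.3412,.16],R.from_rotvec([1.879,2.154,-.329]).as_matrix());print(tipslope())
E
```

```text
turn [-15.76  18.09 112.17] shift cm [ -4.82 -33.58  -5.57] t 12.4
[-0.02939703 -0.00036879  0.11892577]
```

Request:
carry_out --pt "-1.1 1.3 8 -1 -1 0 0" --pt "-2.2 2.6 16 -2 -3 0 0" --pt "-3.4 3.9 24 -3 -6 0 0" --pt "-4.5 5.2 32 -4 -9 0 0" --pt "-5.6 6.5 40 -4.8 -12 0 0" --pt "-6.7 7.7 48 -4.8 -15 -1 0" --pt "-7.9 9 56 -4.8 -18 -2 0" --pt "-9 10.3 64 -4.8 -21 -3 0" --pt "-10.1 11.6 72 -4.8 -24 -4 0" --pt "-11.2 12.9 80 -4.8 -27 -4.5 0" --pt "-12.4 14.2 88 -4.8 -30 -5 0" --pt "-13.5 15.5 96 -4.8 -33 -5.5 0"

```text
time: 13.6
position: [0.4193, -0.3366, 0.1593]
tool_rot: [2.187, 1.885, -0.299]
ft_force: [-0.3, -0.9, -1.0]
grip_width: 0.269
grip_force: 59.9
```

```bash
python3 - <<'E'
from h import *
goal([.419,-.3412,.16],R.from_rotvec([1.879,2.154,-.329]).as_matrix())
E
```

```text
turn [-2.14  2.53 15.81] shift cm [-0.03 -0.46  0.07] t 13.6
```

Request:
carry_out --pt "-1.1 1.3 8 1 0.1 0 0" --pt "-2.1 2.5 15.8 1 0.1 0 0" --pt "-2.1 2.5 15.8 1 0.1 -3 0" --pt "-2.1 2.5 15.8 1 0.1 -6 0" --pt "-2.1 2.5 15.8 1 0.1 -9 0" --pt "-2.1 2.5 15.8 1 0.1 -11 0" --pt "-2.1 2.5 15.8 1 0.1 -12.5 0" --pt "-2.1 2.5 15.8 1 0.1 -12.5 0" --pt "-2.1 2.5 15.8 1 0.1 -12.5 0"

```text
time: 14.5
position: [0.4289, -0.3342, 0.0349]
tool_rot: [1.886, 2.149, -0.327]
ft_force: [-0.2, 0.2, 0.5]
grip_width: 0.272
grip_force: 59.9
```

```bash
python3 - <<'E'
from h import *
goal([.429,-.336,.0115],R.from_rotvec([1.879,2.154,-.329]).as_matrix());print(ctrl.get_state()["ft_force"])
E
```

```text
turn [-0.09  0.09  0.35] shift cm [ 0.01 -0.18 -2.34] t 14.5
[-0.17772015  0.19731613  0.49559134]
```

Request:
carry_out --pt "0 0 0 0 0 -0.7 0" --pt "0 0 0 0 0 -1.3 0" --pt "0 0 0 0 0 -1.7 0" --pt "0 0 0 0 0 -2.0 0" --pt "0 0 0 0 0 -2.0 0" --pt "0 0 0 0 0 -2.0 0"

```text
time: 15.1
position: [0.4283, -0.3339, 0.0153]
tool_rot: [1.886, 2.148, -0.328]
ft_force: [1.2, -0.2, -0.7]
grip_width: 0.269
grip_force: 59.9
```

Request:
carry_out --pt "0 0 0 0 0 -0.15 0" --pt "0 0 0 0 0 -0.3 0" --pt "0 0 0 0 0 -0.3 0" --pt "0 0 0 0 0 -0.3 0"

```text
time: 15.5
position: [0.4282, -0.3339, 0.0122]
tool_rot: [1.886, 2.148, -0.328]
ft_force: [0.1, 0.9, -0.8]
grip_width: 0.269
grip_force: 59.9
```

Request:
carry_out --pt "0 0 0 0 0 -0.1 0" --pt "0 0 0 0 0 -0.15 0" --pt "0 0 0 0 0 -0.15 0" --pt "0 0 0 0 0 -0.15 0" --squeeze 20

```text
time: 15.9
position: [0.4283, -0.3339, 0.011]
tool_rot: [1.886, 2.148, -0.328]
ft_force: [-1.2, 1.8, 2.8]
grip_width: 0.275
grip_force: 20.0
```

Request:
carry_out --pt "0 0 0 0 0 0 0.3" --pt "0 0 0 0 0 0 0.4" --pt "0 0 0 0 0 0 0.6" --pt "0 0 0 0 0 0 0.7" --pt "0 0 0 0 0 0 0.7" --pt "0 0 0 0 1 2 0.7" --pt "0 0 0 0 2 6 0.7" --pt "0 0 0 0 3 10 0.7" --pt "0 0 0 0 3 14 0.7" --pt "0 0 0 -4 -3 18 0.7" --pt "0 0 0 -4 -8 20 0.7" --pt "0 0 0 -4 -8 20 0.7"

```text
time: 17.1
position: [0.3869, -0.4172, 0.2134]
tool_rot: [1.886, 2.143, -0.33]
ft_force: [0.7, 0.7, -0.3]
grip_width: 0.697
grip_force: 0.0
```

```bash
python3 - <<'E'
from h import *
s=ctrl.get_state();print(s["time"],s["position"],s["ft_force"],s["grip_force"])
t=snap("top","pics/t8.png")["pixels"][80:245,120:380,::-1]
cv2.imwrite("pics/t8c.png",cv2.resize(t,None,fx=3,fy=3,interpolation=cv2.INTER_CUBIC))
E
```

```text
17.1 [ 0.38692237 -0.41716117  0.21340924] [ 0.7226799   0.66431601 -0.25936245] 0.0
```

View pics/t8c.png

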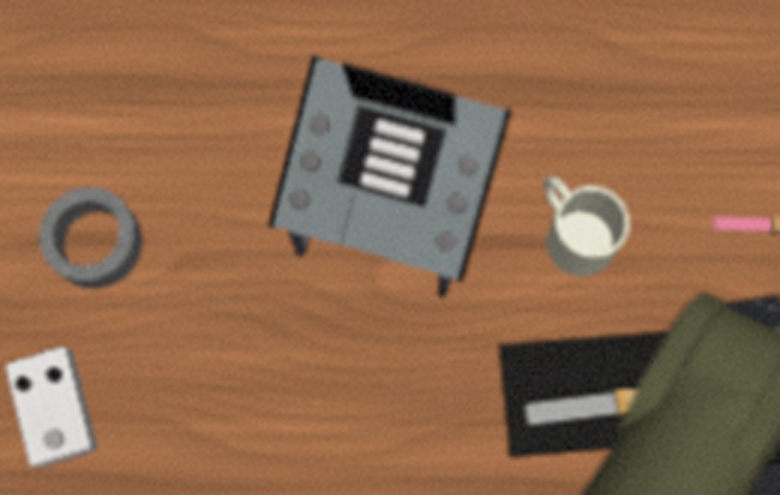

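The cover is open, the bystanders are in place, and the blade and ferrule lie on the mat (tip at (525,413), about 30 mm inside the edge). The arm is clear. I'll hand in now.

```bash
python3 -c "
from bench import ctrl
print(ctrl.close_job())"
```

```text
the job is handed in; nothing more can be done
None
```

The job is handed in with no verdict returned: the cover stands near upright (about 1.78 rad, from the tip position), the scraper lies on the mat (its handle end was hidden by the arm in the last picture), and the bystanders look unmoved; I viewed 12 pictures, over the limit of 10.

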